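# Load a force-calibration hanger with two slotted weights

## Robot

A 6-joint arm with a two-finger parallel gripper is mounted at the origin on the work surface. World frame = base frame: x ahead of the robot, y to its left, z up, the work surface at z = 0. Lengths are in m, angles in rad, forces in N, time in s.
With the tool pointing down it reaches from about 0.3 to 0.85 m from the base axis. Payload 5.4 kg.
Tool frame: the origin (TCP) lies where the fingers leave the gripper's body, on its centre line; the fingertips stand 73 mm ahead of it and the grasp point (between the pads) lies 54 mm ahead of it; z points along the fingers, y is the line along which they close (so a half turn about z gives the same grasp; the last joint's range is limited). The gripper opens to 85 mm and grips with 20 to 120 N. Pads are 22 mm wide; open, the fingers measure 114 mm over their backs; the gripper's body (76 mm by 85 mm) begins 54 mm behind the grasp point. The pads swing forward as they close: fully open they stand 13 mm farther back than shut.
Start: joints at [-1.513, 0.158, 1.597, -0, 1.386, -0.21], TCP at [0.152, -0.554, 0.304] pointing down, gripper open.
Joint ranges: [-2.91, 2.91], [-0.94, 2.29], [0.18, 2.7], [-1.29, 4.43], [0.17, 2.64], [-3, 3]. Speed limits (rad/s): [2.57, 2.57, 3.14, 3.14, 3.14, 3.14].

## Interface

Orientations are given as a unit quaternion [w, x, y, z].
In Python, from station import bot gives the robot as it stands.
- The arm moves only by the tool play_rows, never from a script. Its arguments are lists of equal length, an entry for each row: "xyz": the shift along the tool's x, y, z in cm, a list of three; "rotation": the turn, a rotation vector about the tool's x, y, z in degrees, a list of three; "gripper": the opening, from -1 (shut) to 1 (fully open). A call has 1 to 10 rows; each row shifts and turns the commanded pose from where the row before left it, along the tool's axes as they then stand; what a row does not reach is not made up. A row lasts 1/8 s, in which the tool goes at most 62.5 mm and 10.7 degrees, less where a joint would pass 70% of its speed; a pose out of reach is approached as far as the arm can. A call is refused whole if a number of a shift passes 6.25 or a number of a turn 10.7, either way. A call with a gripper value outside its range is refused whole. The fingers move at their own pace and stop on an object; "grip_force" is the grip in N (left out, the last holds). Time passes only in rows, so rows that do not move let the fingers close. It gives the time, the measured TCP pose, the force, the opening and the grip force at its end, in the units of the state.
- bot.state(): the state, without advancing time (a new reading comes with each control period).
- bot.grab_frame(name): name is "scene" or "top" or "wrist"; returns the picture (420x560x3 uint8, red, green, blue); there is no depth.
- bot.get_calibration(name): a dict with "camera_matrix" (3x3 intrinsics, pixels), "R" (3x3) and "t" (3): a world point X has camera coordinates R X + t. Camera axes: x right, y down, z forward; pixel columns grow to the right and rows downward; lengths in m; the calibration is good to about 2 mm. A picture is of the moment at which its call begins: read the wrist's pose just before it. get_calibration takes no time and is no camera call; for the wrist camera it gives the pose at the moment of the call.
- bot.close_job(): hands the job in; it is judged then, once.
The state is a dict: "time": time; "q": joint angles; "joint_vel": joint speeds; "tau": joint torques, N m; "tcp_pos": TCP position; "orientation": TCP orientation; "contact_force": force on the tool from outside, world axes, zero at the start; "wrist_torque": the same for the moment, N m; "opening": finger opening in m; "grip_force": force on a finger pad.
Only numpy, scipy, OpenCV 4.12 (cv2) and the standard library are available. Lean on these libraries where they do the work, as an engineer would, in place of code of your own. Each camera call takes 0.05 s, during which the arm holds its last target. There are 200 camera calls.

## Task

Load the weight hanger under the load cell: slide the large slotted disc sideways onto the rod until it is centred, resting flat on the pan, and then the small one on top of it with its slot facing the opposite way to the large disc's, so that neither can slide off. Set them down gently and leave them lying there, and do not disturb the bottle, beaker and mouse.

Things in the scene. Friction and masses are not known exactly. Their poses are not given: they have to be found in the camera images.
- stand: fixed, rigid calibration stand. Origin: on the bench under the hanger rod's axis, z up. 170 mm to +x stands a 20 mm column, 324 mm high, on a foot 120 x 180 x 14 mm (x, y, z). From it an arm 18 mm wide (z 255 to 271 mm) reaches back over the rod and carries a load cell (32 mm wide, z 219 to 255 mm); under it hangs the rod, 8 mm across, down to z 90 mm, ending in a round pan.
- pan (a point): the point on the rod's axis at the top face of the hanger pan, 90 mm above the bench; axes as the stand. The pan is 56 mm across and 6 mm thick, free air below it. A disc lying on the pan has its origin here.
- large_disc: the large one: slotted steel disc, 90 mm across, 8 mm thick, about 0.36 kg, lying flat. Origin: its centre, on the underside; z up. A 14 mm wide slot runs from the rim at +x in to 7 mm past the centre. To -x, away from the slot, an 8 mm high arm carries a grey plastic grip block 30 mm long (along x), 14 mm wide (y), 26 mm high from underside level, centred 85 mm from the centre.
- large_disc_grip (a point): in the middle of the large disc's grip block, 85 mm from the disc's centre to -x, 22 mm above its underside; axes as the disc. Pinch the block across its 14 mm width here.
- large_disc_mouth (a point): middle of the slot's open mouth at the rim of the large disc, 45 mm from its centre to +x, 4 mm above its underside
- small_disc: the small one: slotted steel disc, 68 mm across, 8 mm thick, about 0.21 kg, lying flat. Origin: its centre, on the underside; z up. A 14 mm wide slot runs from the rim at +x in to 7 mm past the centre. To -x, away from the slot, an 8 mm high arm carries a grey plastic grip block 30 mm long (along x), 14 mm wide (y), 26 mm high from underside level, centred 85 mm from the centre.
- small_disc_grip (a point): in the middle of the small disc's grip block, 85 mm from the disc's centre to -x, 22 mm above its underside; axes as the disc. Pinch the block across its 14 mm width here.
- small_disc_mouth (a point): middle of the slot's open mouth at the rim of the small disc, 34 mm from its centre to +x, 4 mm above its underside
- bottle: bystander: amber bottle, 60 mm across, 130 mm high, origin at the centre of its underside
- beaker: bystander: white ceramic beaker, 72 mm across, 85 mm high, origin at the centre of its underside
- mouse: bystander: black computer mouse, 104 x 58 x 33 mm, origin at the centre of its underside
Things that resemble listed ones, but are neither listed nor needed, are in the scene too. Leave any green or red look-alike of the large_disc alone.

How it is judged:
On the way, in this order (a step that is already met when the one before it is completed fails the run):
1. the large disc lies flat on the hanger pan, centred on the rod to 10 mm, let go and at rest (contact force between the fingers and large_disc below 0.5 N and linear speed of large_disc below 0.03 m/s and angle between large_disc's own z axis and vertical below 0.08 rad and horizontal distance between large_disc and pan below 0.01 m and z of large_disc in the frame of pan between -0.003 and 0.004 m), for 0.2 s.
2. the small disc lies flat on the large one, centred on the rod to 10 mm, let go and at rest, its slot facing the opposite way (contact force between the fingers and small_disc below 0.5 N and linear speed of small_disc below 0.03 m/s and angle between small_disc's own z axis and vertical below 0.08 rad and horizontal distance between small_disc and pan below 0.01 m and z of small_disc in the frame of pan between 0.005 and 0.012 m and angle between the x axis of large_disc and the x axis of small_disc, either way round below 0.6 rad and x of small_disc_mouth in the frame of large_disc below 0 m), for 0.2 s.
At the end, for the whole second after the job is handed in: The large disc lies on the hanger pan and the small disc on top of it, both flat (within 0.08 rad), centred on the rod to 10 mm, at rest and let go, and their slots face opposite ways to within 0.6 rad (about 34 degrees) (all of step 1 and all of step 2); the robot touches nothing.
It fails at once if the bottle is moved more than 30 mm or tipped (distance of bottle from where it was at the start of the episode above 0.03 m or angle between bottle's own z axis and vertical above 0.3 rad).
It fails at once if the beaker is moved more than 30 mm or tipped (distance of beaker from where it was at the start of the episode above 0.03 m or angle between beaker's own z axis and vertical above 0.3 rad).
It fails at once if the mouse is moved more than 30 mm or tipped (distance of mouse from where it was at the start of the episode above 0.03 m or angle between mouse's own z axis and vertical above 0.3 rad).
It fails at once if a disc is set down or pushed hard: more than 60 N between a disc and the hanger stand, or between the two discs (contact force between any of large_disc, small_disc and stand above 60 N or contact force between small_disc and large_disc above 60 N).
It also fails if it takes over 69 s, if anything falls off the work surface, if the arm or the gripper's body presses on something with over 40 N, if the wrist force passes 120 N, or if a joint passes its speed limit or range.

## Working session

There is one attempt and no reset: what is moved stays moved. The work goes in short steps, Python scripts to look and compute and a tool call to move; the robot and the scene stay as the last step left them, time stands still between calls to the robot, and variables do not carry over. Pictures are saved under pics/ and viewed, at most 10 in all, crops included, and the job is handed in when it is done.

Besides the shell and the picture viewer there is one more tool, called after ">>>" as name(argument=value, ...) on one line, values as JSON. play_rows: Moves the arm, as the interface text tells. Its arguments: {"type":"object","properties":{"xyz":{"type":"array","items":{"type":"array","items":{"type":"number"}}},"rotation":{"type":"array","items":{"type":"array","items":{"type":"number"}}},"gripper":{"type":"array","items":{"type":"number"}},"grip_force":{"type":"number"}},"required":["xyz","rotation","gripper"]}

```bash
mkdir -p pics
python3 - <<'E'
from station import bot
import cv2,numpy as np
for n in ("scene","top"):
    f=bot.grab_frame(n); cv2.imwrite(f"pics/{n}0.png",f[:,:,::-1])
    c=bot.get_calibration(n); print(n,c)
print(bot.state())
E
```

```text
scene {'camera_matrix': array([[387.33101843,   0.        , 280.12169106],
       [  0.        , 387.33101843, 207.85320427],
       [  0.        ,   0.        ,   1.        ]]), 'R': array([[-0.03553466,  0.99918488,  0.01915382],
       [ 0.70160122,  0.03859102, -0.71152404],
       [-0.71168323, -0.01184543, -0.70240065]]), 't': array([ 0.09351322, -0.32949604,  1.34411001])}
top {'camera_matrix': array([[411.17854819,   0.        , 275.97756677],
       [  0.        , 411.17854819, 213.21253912],
       [  0.        ,   0.        ,   1.        ]]), 'R': array([[-1.74770295e-03, -9.99998403e-01,  3.74454516e-04],
       [-9.74199755e-01,  1.61810684e-03, -2.25681677e-01],
       [ 2.25680711e-01, -7.59218029e-04, -9.74201027e-01]]), 't': array([-0.06425952,  0.55786663,  0.95718841])}
{'time': 0.1, 'q': array([-1.51308748e+00,  1.59012165e-01,  1.59810951e+00,  3.72468391e-05,
        1.38623307e+00, -2.10106134e-01]), 'joint_vel': array([ 0.00120144, -0.00090809, -0.00091862, -0.00107471, -0.00053173,
       -0.00184751]), 'tau': array([-8.45779814e-04, -3.96991110e+01, -3.32338500e+01, -3.43710253e-04,
        4.21305274e-03, -1.04082648e-05]), 'tcp_pos': array([ 0.15211884, -0.55407157,  0.30299897]), 'orientation': array([-8.77096718e-04,  9.91047855e-01,  1.33504205e-01,  8.53206120e-05]), 'contact_force': array([0.84183102, 0.30629164, 0.88065385]), 'wrist_torque': array([0.00527861, 0.03113085, 0.08004256]), 'grip_force': 0.0, 'opening': 0.08558060812974663}
```

View pics/scene0.png

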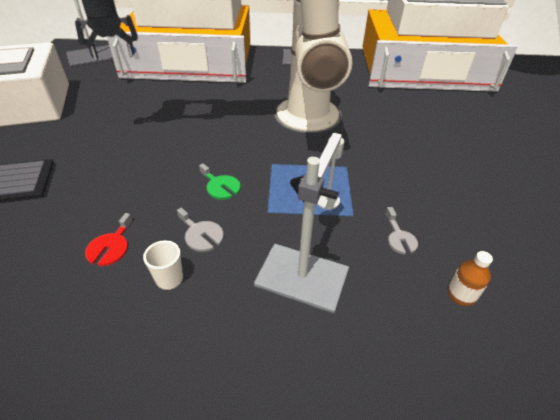

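View pics/top0.png

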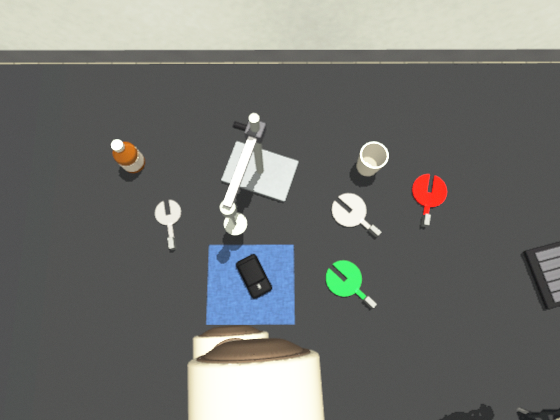

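The scene picture shows the grey large disc at (205,236), the grey small disc at (403,242), and the stand with its foot at (303,275). The top picture shows the large disc at (349,210), its grip at (374,230), the small disc at (168,212), its grip at (171,242), the pan at (235,224), the foot around (260,172), and the mouse at (254,276).

```bash
cat > h.py <<'E'
from station import bot
import cv2,numpy as np
def ray(c,u,v,z):
    K,R,t=c["camera_matrix"],c["R"],c["t"]
    d=R.T@np.linalg.inv(K)@np.array([u,v,1.]); o=-R.T@t
    return o+d*(z-o[2])/d[2]
def proj(c,X):
    p=c["camera_matrix"]@(c["R"]@np.asarray(X)+c["t"]); return p[:2]/p[2]
def grey(f,lo=110):
    hsv=cv2.cvtColor(f,cv2.COLOR_RGB2HSV)
    return ((hsv[...,1]<60)&(hsv[...,2]>lo)).astype(np.uint8)
E
python3 - <<'E'
from h import *
f=cv2.imread("pics/top0.png")[:,:,::-1].copy(); c=bot.get_calibration("top")
m=grey(f)
n,l,s,cen=cv2.connectedComponentsWithStats(m)
for i in range(1,n):
    if 60<s[i,4]<5000 and s[i,1]>70: 
        p=ray(c,*cen[i],.008); print(i,s[i],cen[i].round(1),p.round(3))
        k=(l==i).astype(np.uint8)
        cn=max(cv2.findContours(k,0,2)[0],key=cv2.contourArea)
        print("  circ",cv2.minEnclosingCircle(cn))
big=cv2.resize(f[90:260,140:410],None,fx=2.9,fy=2.9,interpolation=cv2.INTER_CUBIC)
cv2.imwrite("pics/crop1.png",big[:,:,::-1])
E
```

```text
3 [245 112  21  26 300] [255.  123.9] [ 0.824 -0.008  0.008]
  circ ((255.5, 124.5), 12.980854988098145)
4 [ 219  136   80  100 3868] [253.8 178.9] [ 0.665 -0.006  0.008]
  circ ((253.5140838623047, 187.47183227539062), 51.76644515991211)
5 [110 139  14  13 140] [116.8 144.8] [0.763 0.369 0.008]
  circ ((116.81578826904297, 144.8157958984375), 6.955934524536133)
6 [357 141  32  35 861] [371.9 157.7] [ 0.725 -0.325  0.008]
  circ ((371.5, 158.5), 18.721744537353516)
8 [120 149  24  23 174] [134.9 163.6] [0.709 0.315 0.008]
  circ ((131.01942443847656, 159.2718505859375), 12.419407844543457)
9 [ 331  192   51   44 1025] [351.9 212. ] [ 0.574 -0.265  0.008]
  circ ((357.0, 216.5), 28.570188522338867)
10 [154 199  28  50 659] [168.1 218.1] [0.558 0.217 0.008]
  circ ((170.5, 223.5), 24.545974731445312)
11 [424 214   7  12  68] [427.1 219.2] [ 0.554 -0.46   0.008]
  circ ((427.3260803222656, 219.19564819335938), 5.843439102172852)
12 [535 247  25  14 217] [547.9 253.6] [ 0.463 -0.762  0.008]
  circ ((547.4515991210938, 251.80645751953125), 12.508801460266113)
14 [539 258  21  13 182] [549.9 264.1] [ 0.436 -0.763  0.008]
  circ ((549.5322875976562, 262.6290283203125), 10.538861274719238)
15 [544 269  16  12 143] [552.  274.7] [ 0.41  -0.765  0.008]
  circ ((552.4026489257812, 274.38494873046875), 8.51612663269043)
16 [548 280  12  12 107] [554.1 285.4] [ 0.383 -0.766  0.008]
  circ ((554.4896850585938, 285.1288757324219), 6.830056667327881)
18 [552 291   8  11  66] [556.1 296.1] [ 0.356 -0.767  0.008]
  circ ((556.5968017578125, 295.8387145996094), 5.402751445770264)
19 [364 296  13  12  83] [370.4 301.5] [ 0.344 -0.301  0.008]
  circ ((370.0, 302.0), 6.708303928375244)
```

View pics/crop1.png

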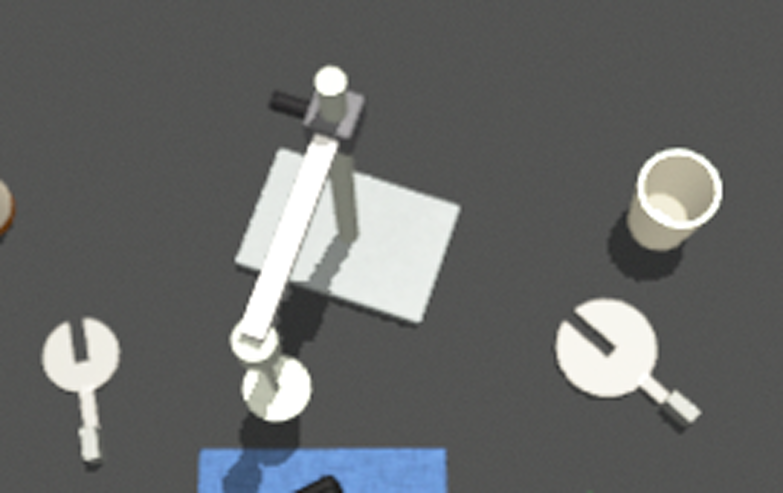

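The crop shows the pan at about (277,387), foot corners (281,149), (460,206), (421,323) and (236,263), the large disc at (607,347) with its grip at (682,406), and the small disc at (81,354) with its grip at (90,443).

Run:
```python
from h import *
c=bot.get_calibration("top")
P=lambda x,y,z: ray(c,(x+.5)/2.9-.5+140,(y+.5)/2.9-.5+90,z)
pan=P(277,387,.09); print("pan",pan)
F=np.array([P(*q,.014) for q in [(281,149),(460,206),(421,323),(236,263)]]); print(F.round(3), "col",F.mean(0))
d=F.mean(0)-pan; print("stand yaw",np.degrees(np.arctan2(d[1],d[0])),np.hypot(*d[:2]))
for e in (F[0]-F[3],F[1]-F[2],F[0]-F[1],F[3]-F[2]): print(np.degrees(np.arctan2(e[1],e[0])),np.hypot(*e[:2]))
print("col mid top",P(331,81,.324))
for n,a,b in(("L",(607,347),(682,406)),("S",(81,354),(90,440))):
    A=P(*a,.008);B=P(*b,.026);e=A-B
    print(n,A,B,"yaw",np.degrees(np.arctan2(e[1],e[0])),np.hypot(*e[:2]))
# bystander
print("mouse",ray(c,254,276,.02),"beaker",P(680,195,.085),"bottle",P(1,1,0))
```

```text
pan [0.52739542 0.03291012 0.09      ]
[[ 0.771  0.042  0.014]
 [ 0.714 -0.125  0.014]
 [ 0.602 -0.089  0.014]
 [ 0.659  0.08   0.014]] col [ 0.6864753  -0.02301269  0.014     ]
stand yaw -19.368573633222763 0.16862315495554586
-19.250020711024025 0.11828136215987273
-18.226924044535327 0.11789406025509024
71.22038758122419 0.1763494364906191
71.34521593156536 0.17845817542705758
col mid top [ 0.68772142 -0.02238517  0.324     ]
L [ 0.58084151 -0.25714704  0.008     ] [ 0.52293963 -0.31766346  0.026     ] yaw 46.264821758983445 0.08375479482680283
S [0.57511449 0.21913562 0.008     ] [0.49356141 0.20194252 0.026     ] yaw 11.904823033510988 0.08334570941857188
mouse [ 0.4066252  -0.00993685  0.02      ] beaker [ 0.69747962 -0.31186524  0.085     ] bottle [0.93218206 0.32009822 0.        ]
```

>>> play_rows(xyz=[[5.25,-1.6,0],[5.25,-1.6,0],[5.25,-1.6,0],[5.25,-1.6,0],[5.25,-1.6,0],[5.25,-1.6,0],[5.25,-1.6,0],[5.25,-1.8,0]], rotation=[[0,0,0],[0,0,0],[0,0,0],[0,0,0],[0,0,0],[0,0,0],[0,0,0],[0,0,0]], gripper=[1,1,1,1,1,1,1,1])

```text
time: 1.1
tcp_pos: [0.524, -0.3167, 0.3034]
orientation: [-0.0, 0.991, 0.133, -0.0]
contact_force: [0.3, -0.9, -0.5]
opening: 0.0854
grip_force: 0.0
```

>>> play_rows(xyz=[[0,0,2],[0,0,2],[0,0,2],[0,0,0]], rotation=[[0,0,-10.3],[0,0,-10.3],[0,0,-10.3],[0,0,0]], gripper=[1,1,1,1])

```text
time: 1.6
tcp_pos: [0.5218, -0.317, 0.2415]
orientation: [-0.002, 0.92, 0.392, -0.001]
contact_force: [-0.4, 0.9, 0.6]
opening: 0.0852
grip_force: 0.0
```

```bash
cat >> h.py <<'E'
from scipy.spatial.transform import Rotation as Ro
def pose():
    s=bot.state(); q=s["orientation"]; R=Ro.from_quat([q[1],q[2],q[3],q[0]]).as_matrix()
    return s["tcp_pos"],R,s
def togo(xyz,yaw):
    "tool-frame shift (cm) after turning to yaw (deg), and the turn about tool z"
    p,R,s=pose(); psi=np.degrees(np.arctan2(R[1,0],R[0,0])); a=np.radians(yaw)
    T=np.array([[np.cos(a),np.sin(a),0],[np.sin(a),-np.cos(a),0],[0,0,-1]])
    d=np.asarray(xyz)-p
    print("psi %.1f tilt %.2f turn z %.1f"%(psi,np.degrees(np.arccos(-R[2,2])),-((yaw-psi+180)%360-180)),
      "shift now-axes",(R.T@d*100).round(2),"new-axes",(T.T@d*100).round(2),"tcp",p.round(4))
E
python3 - <<'E'
from h import *
f=bot.grab_frame("wrist");c=bot.get_calibration("wrist"); cv2.imwrite("pics/w1.png",f[:,:,::-1])
togo([.523,-.318,.2],46.3)
print(bot.state()["q"].round(2))
for n,X in(("grip",(.5229,-.3177,.026)),("disc",(.5808,-.2571,.008))): print(n,proj(c,X))
E
```

```text
psi 46.1 tilt 0.13 turn z -0.2 shift now-axes [0.02 0.08 4.31] new-axes [0.02 0.07 4.31] tcp [ 0.5224 -0.3176  0.2431]
[-0.74  0.3   1.55 -0.    1.29  0.02]
grip [282.78543271 194.75199619]
disc [282.44239595  88.9905005 ]
```

View pics/w1.png

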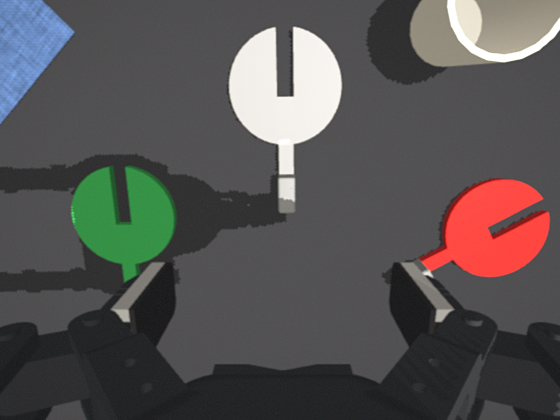

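The wrist picture shows the large disc centred at (285,87), with its grip block's top face around (286.5,191). The slot points straight up the image.

Run:
```python
from h import *
c=bot.get_calibration("wrist")
A=ray(c,285,87,.008);B=ray(c,286.7,191,.026);e=A-B
print(A,B,np.degrees(np.arctan2(e[1],e[0])),np.hypot(*e[:2]))
yaw=np.arctan2(e[1],e[0]); G=A-.085*np.array([np.cos(yaw),np.sin(yaw),0]);print(G)
togo([G[0],G[1],.022+.054],np.degrees(yaw))
```

```text
[ 0.58335451 -0.25743298  0.008     ] [ 0.52740395 -0.31765284  0.026     ] 47.10468681622251 0.08220034858009512
[ 0.52549833 -0.31970386  0.008     ]
psi 46.1 tilt 0.13 turn z -1.1 shift now-axes [ 0.07  0.4  16.71] new-axes [ 0.06  0.37 16.71] tcp [ 0.5224 -0.3176  0.2431]
```

>>> play_rows(xyz=[[0,0.4,3],[0,0,3],[0,0,3],[0,0,3],[0,0,2.4],[0,0,2]], rotation=[[0,0,-1.0],[0,0,0],[0,0,0],[0,0,0],[0,0,0],[0,0,0]], gripper=[0.4,0.2,0,0,0,0], grip_force=60)

```text
time: 2.4
tcp_pos: [0.5261, -0.3213, 0.08]
orientation: [0.001, 0.917, 0.4, 0.0]
contact_force: [-0.3, 0.4, 0.6]
opening: 0.0426
grip_force: 0.0
```

>>> play_rows(xyz=[[0,0,0],[0,0,0],[0,0,0],[0,0,0],[0,0,0],[0,0,0]], rotation=[[0,0,0],[0,0,0],[0,0,0],[0,0,0],[0,0,0],[0,0,0]], gripper=[0,-0.4,-0.8,-1,-1,-1], grip_force=110)

```text
time: 3.15
tcp_pos: [0.5266, -0.3215, 0.0818]
orientation: [0.001, 0.916, 0.401, 0.001]
contact_force: [-0.5, 1.5, 6.1]
opening: 0.0111
grip_force: 108.5
```

>>> play_rows(xyz=[[0,0,-0.5],[0,0,-1],[0,0,-2],[0,0,-2],[0,0,-2],[0,0,-2],[0,0,-1.5],[0,0,-0.5],[0,0,0],[0,0,0]], rotation=[[0,0,0],[0,0,0],[0,0,0],[0,0,0],[0,0,0],[0,0,0],[0,0,0],[0,0,0],[0,0,0],[0,0,0]], gripper=[-1,-1,-1,-1,-1,-1,-1,-1,-1,-1])

```text
time: 4.4
tcp_pos: [0.5252, -0.3204, 0.1938]
orientation: [-0.001, 0.916, 0.401, -0.0]
contact_force: [0.4, 0.4, -4.4]
opening: 0.0112
grip_force: 107.5
```

Run:
```python
from h import *
f=bot.grab_frame("wrist");c=bot.get_calibration("wrist"); cv2.imwrite("pics/w2.png",f[:,:,::-1])
p,R,s=pose();print(p,R.round(3),s["opening"],s["contact_force"],s["wrist_torque"])
```

```text
[ 0.52521653 -0.32038394  0.19379128] [[ 0.679  0.734 -0.001]
 [ 0.734 -0.679  0.001]
 [-0.    -0.002 -1.   ]] 0.011290685296134096 [-0.4289165   0.14101221 -3.43791256] [-0.16511467  0.19904302 -0.00071802]
```

View pics/w2.png

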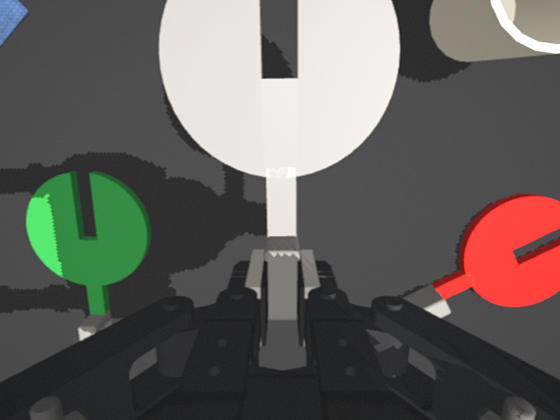

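The disc is held level: slot edges at columns 261 to 298, slot end at row 78, near rim at row 177, and widest across from 159 to 400.

Run:
```python
from h import *
c=bot.get_calibration("wrist"); p,R,s=pose(); K=c["camera_matrix"];print(K[0,0],K[0,2],K[1,2],c["R"].round(3))
for dz in(-.08,-.072,-.064):
  z=p[2]+dz
  for n,u,v in(("slotend",279.5,78),("rim",280,177),("L",159.5,50),("R",400,50),("slot edge",261,40),("slotedge2",298,40)):
    print(dz,n,(R.T@(ray(c,u,v,z)-p)*1000).round(1))
```

```text
358.49912490029595 282.05999946892734 208.54298704651598 [[ 0.735 -0.678 -0.002]
 [-0.655 -0.71   0.259]
 [-0.177 -0.189 -0.966]]
-0.08 slotend [79.  -0.8 80. ]
-0.08 rim [39.3 -0.6 80. ]
-0.08 L [ 89.3 -47.5  80.1]
-0.08 R [89.3 46.2 79.9]
-0.08 slot edge [92.9 -7.9 80. ]
-0.08 slotedge2 [92.9  6.4 80. ]
-0.072 slotend [78.3 -0.7 72. ]
-0.072 rim [40.7 -0.6 72. ]
-0.072 L [ 88.1 -45.   72.1]
-0.072 R [88.1 43.7 71.9]
-0.072 slot edge [91.5 -7.5 72. ]
-0.072 slotedge2 [91.5  6.1 72. ]
-0.064 slotend [77.6 -0.7 64. ]
-0.064 rim [42.1 -0.5 64. ]
-0.064 L [ 86.8 -42.5  64.1]
-0.064 R [86.8 41.3 63.9]
-0.064 slot edge [90.  -7.1 64. ]
-0.064 slotedge2 [90.   5.7 64. ]
```

>>> play_rows(xyz=[[0.4,-2,0],[0.6,-3,0],[0.6,-3,0],[0.6,-3,0],[0.6,-3,0],[0.6,-3,0],[0.6,-3,0],[0,-0.7,0],[0,0,0],[0,0,0]], rotation=[[0,0,0],[0,0,0],[0,0,0],[0,0,0],[0,0,0],[0,0,0],[0,0,0],[0,0,-8],[0,0,-8],[0,0,-7.8]], gripper=[-1,-1,-1,-1,-1,-1,-1,-1,-1,-1])

```text
time: 5.7
tcp_pos: [0.4006, -0.1506, 0.1946]
orientation: [-0.0, 0.813, 0.583, -0.0]
contact_force: [-0.2, 0.2, -3.6]
opening: 0.0115
grip_force: 107.5
```

Run:
```python
from h import *
togo([.418,.007,.195],71)
```

```text
psi 71.3 tilt 0.02 turn z 0.3 shift now-axes [15.49 -3.4  -0.04] new-axes [15.47 -3.48 -0.04] tcp [ 0.4006 -0.1506  0.1946]
```

>>> play_rows(xyz=[[1.5,-0.4,0],[2,-0.5,0],[2.5,-0.5,0],[2.5,-0.5,0],[2.5,-0.5,0],[2.5,-0.5,0],[1.5,-0.5,0],[0.5,0,0],[0,0,0],[0,0,0]], rotation=[[0,0,0],[0,0,0],[0,0,0],[0,0,0],[0,0,0],[0,0,0],[0,0,0],[0,0,0],[0,0,0],[0,0,0]], gripper=[-1,-1,-1,-1,-1,-1,-1,-1,-1,-1])

```text
time: 6.95
tcp_pos: [0.419, 0.0064, 0.1949]
orientation: [0.0, 0.814, 0.581, -0.0]
contact_force: [0.4, 0.4, -2.9]
opening: 0.0113
grip_force: 107.7
```

Run:
```python
from h import *
f=bot.grab_frame("wrist");c=bot.get_calibration("wrist"); cv2.imwrite("pics/w3.png",f[:,:,::-1])
p,R,s=pose();print(p,s["wrist_torque"]); print(proj(c,(.5274,.0329,.09)))
```

```text
[0.41902484 0.00633946 0.19490565] [-0.22699778  0.04700741 -0.04863614]
[477.64499067 123.87660424]
```

View pics/w3.png

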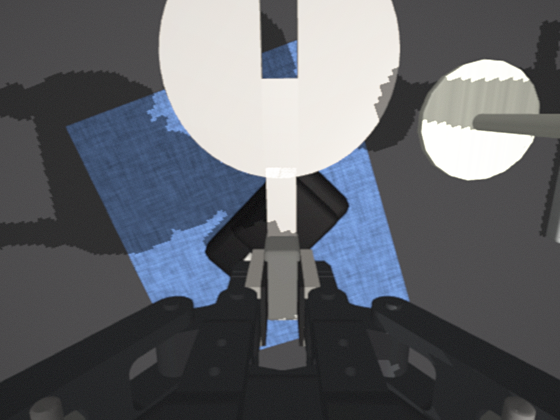

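The pan spans columns 419 to 540 and rows 59 to 181, centred near (479.5,120). The rod base is at about (480,122), and the disc is still held as before.

Run:
```python
from h import *
f=cv2.imread("pics/w3.png")[:,:,::-1].copy();c=bot.get_calibration("wrist");p,R,s=pose()
E=[ray(c,*q,.09) for q in((419,121),(540,112),(480,181),(490,59))]
L=[(R.T@(e-p)*1000).round(1) for e in E]; print(L)
P=ray(c,480,120,.09); print("pan",P,"tool mm",(R.T@(P-p)*1000).round(1), "rodbase",(R.T@(ray(c,480,122,.09)-p)*1000).round(1))
```

```text
[array([ 61.8,  65.6, 104.9]), array([ 65.9, 122.6, 104.9]), array([ 32.8,  98.9, 104.9]), array([ 89.3,  95.3, 104.9])]
pan [0.52880518 0.03431769 0.09      ] tool mm [ 62.3  94.7 104.9] rodbase [ 61.3  94.8 104.9]
```

>>> play_rows(xyz=[[-2,0,0],[-2.5,0,0],[-2.5,0,0],[-1.85,0,0],[0,2,0],[0,2.5,0],[0,2.5,0],[0,2,0.5],[0,0.5,0.5],[0,0,0]], rotation=[[0,0,0],[0,0,0],[0,0,0],[0,0,0],[0,0,0],[0,0,0],[0,0,0],[0,0,0],[0,0,0],[0,0,0]], gripper=[-1,-1,-1,-1,-1,-1,-1,-1,-1,-1])

```text
time: 8.25
tcp_pos: [0.4794, -0.1077, 0.1841]
orientation: [-0.001, 0.814, 0.581, -0.001]
contact_force: [-0.2, -0.3, -3.9]
opening: 0.0113
grip_force: 107.6
```

Run:
```python
from h import *
p,R,s=pose();P=np.array([.419025,.006339,.19490565]); 
# pan in world from the look pose (tool 61.5,94.5 there)
a=2*np.arctan2(.5811,.8138); tx=np.array([np.cos(a),np.sin(a),0]);ty=np.array([np.sin(a),-np.cos(a),0])
pan=P+.0615*tx+.0945*ty;print("pan",pan,"tool mm",(R.T@(pan-p)*1000).round(1),p)
f=bot.grab_frame("scene");cs=bot.get_calibration("scene"); g=bot.grab_frame("top")
x=cv2.resize(f[120:240,260:400],None,fx=4,fy=4,interpolation=cv2.INTER_CUBIC);y=cv2.resize(g[180:300,180:240+60],None,fx=4,fy=4,interpolation=cv2.INTER_CUBIC)
cv2.imwrite("pics/s4.png",np.hstack([x[:,:400],y[:,:400]])[:,:,::-1])
```

```text
pan [0.52837115 0.03383298 0.19490565] tool mm [149.8   0.3 -10.8] [ 0.47935237 -0.10772843  0.18411595]
```

View pics/s4.png

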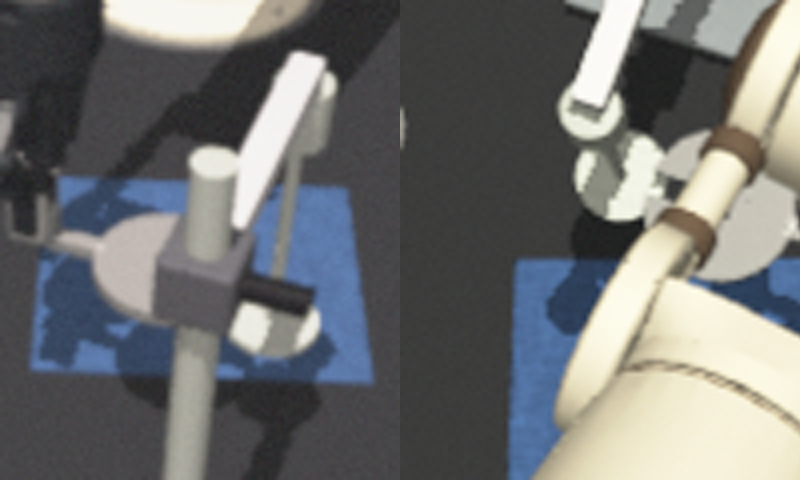

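Both views show the disc level just beside the rod, with its mouth facing the pan. I'll insert it partway, watching the force.

>>> play_rows(xyz=[[0,0.1,0],[0.5,0,0],[0.8,0,0],[0.8,0,0],[0.8,0,0],[0.8,0,0],[0.5,0,0],[0,0,0]], rotation=[[0,0,0],[0,0,0],[0,0,0],[0,0,0],[0,0,0],[0,0,0],[0,0,0],[0,0,0]], gripper=[-1,-1,-1,-1,-1,-1,-1,-1])

```text
time: 9.35
tcp_pos: [0.4948, -0.068, 0.1849]
orientation: [-0.0, 0.814, 0.581, -0.0]
contact_force: [-0.3, -1.0, -3.7]
opening: 0.011
grip_force: 107.6
```

Run:
```python
from h import *
f=bot.grab_frame("wrist"); cv2.imwrite("pics/w5.png",f[:250,130:430,::-1])
p,R,s=pose();pan=np.array([.52837,.03383,.09]);print(p,(R.T@(pan-p)*1000).round(1),s["contact_force"],s["wrist_torque"])
```

```text
[ 0.49471534 -0.06829277  0.18488237] [107.5  -1.3  94.9] [ 0.44359508  0.07238024 -3.15881892] [-0.23689791  0.10009942 -0.02202162]
```

View pics/w5.png

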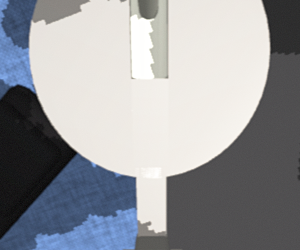

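The rod sits mid-slot: it spans crop columns 139 to 160, and the slot spans 131 to 168. Next I go the rest of the way and start lowering.

>>> play_rows(xyz=[[0.6,0,0],[0.7,0,0],[0.6,0,0],[0.3,0,0],[0,0,0.4],[0,0,0.4],[0,0,0.2],[0,0,0.1],[0,0,0]], rotation=[[0,0,0],[0,0,0],[0,0,0],[0,0,0],[0,0,0],[0,0,0],[0,0,0],[0,0,0],[0,0,0]], gripper=[-1,-1,-1,-1,-1,-1,-1,-1,-1])

```text
time: 10.52
tcp_pos: [0.5018, -0.0476, 0.1738]
orientation: [-0.0, 0.814, 0.581, -0.0]
contact_force: [-0.4, 0.3, -3.4]
opening: 0.0114
grip_force: 107.6
```

>>> play_rows(xyz=[[0,0,0.1],[0,0,0.1],[0,0,0]], rotation=[[0,0,0],[0,0,0],[0,0,0]], gripper=[-1,-1,-1])

```text
time: 10.9
tcp_pos: [0.502, -0.0477, 0.1721]
orientation: [0.0, 0.814, 0.581, 0.0]
contact_force: [-0.5, 0.2, -1.8]
opening: 0.0112
grip_force: 107.9
```

Run:
```python
from h import *
p,R,s=pose();pan=np.array([.52837,.03383,.09]);print(p,(R.T@(pan-p)*1000).round(1),s["contact_force"],s["wrist_torque"])
```

```text
[ 0.50199653 -0.04769361  0.17214101] [85.7 -1.6 82.1] [-0.49385363  0.16168569 -1.78920577] [-0.14007074  0.10246568 -0.00751495]
```

>>> play_rows(xyz=[[0,0,0.05],[0,0,0.05],[0,0,0]], rotation=[[0,0,0],[0,0,0],[0,0,0]], gripper=[-1,-1,-1])

```text
time: 11.28
tcp_pos: [0.5021, -0.0478, 0.1715]
orientation: [0.0, 0.814, 0.581, 0.0]
contact_force: [-2.7, -1.4, 3.5]
opening: 0.0113
grip_force: 108.7
```

>>> play_rows(xyz=[[0,0,0.05],[0,0,0]], rotation=[[0,0,0],[0,0,0]], gripper=[-1,-1])

```text
time: 11.52
tcp_pos: [0.5022, -0.0479, 0.1712]
orientation: [0.0, 0.814, 0.581, 0.0]
contact_force: [-4.1, -2.3, 6.7]
opening: 0.0112
grip_force: 109.2
```

>>> play_rows(xyz=[[0,0,0],[0,0,0],[0,0,0],[0,0,0],[0,0,0],[0,0,0]], rotation=[[0,0,0],[0,0,0],[0,0,0],[0,0,0],[0,0,0],[0,0,0]], gripper=[-0.7,-0.6,-0.5,-0.4,-0.3,-0.3], grip_force=20)

```text
time: 12.28
tcp_pos: [0.5018, -0.0476, 0.1703]
orientation: [-0.0, 0.814, 0.581, 0.0]
contact_force: [-0.3, -1.0, 0.1]
opening: 0.0295
grip_force: 0.0
```

Run:
```python
from h import *
f=bot.grab_frame("wrist"); c=bot.get_calibration("wrist"); cv2.imwrite("pics/w6.png",f[:,:,::-1])
p,R,s=pose();print(p,s["contact_force"],s["opening"],s["grip_force"])
m=grey(f,150); 
for v in (10,30,50,60,70,80,90,100): 
    u=np.where(m[v,100:460])[0]+100; print(v,u.min(),u.max(),np.where(np.diff(u)>2)[0].size, u[np.where(np.diff(u)>2)[0]])
print("slot col 280:",np.where(m[:250,281])[0][[0,-1]])
```

```text
[ 0.50187476 -0.04756248  0.17040784] [-1.11873868  0.02400879  0.01671238] 0.02986614343810729 0.0
10 294 297 0 []
30 291 297 0 []
50 262 297 1 [263]
60 209 401 3 [228 240 266]
70 202 400 1 [275]
80 163 398 1 [167]
90 165 395 0 []
100 168 391 0 []
slot col 280: [ 70 223]
```

>>> play_rows(xyz=[[0,0,-0.5],[0,0,-1],[0,0,-2],[0,0,-4],[0,0,-4.5],[0,0,-4.5],[0,0,-4.5],[0,0,0]], rotation=[[0,0,0],[0,0,0],[0,0,0],[0,0,0],[0,0,0],[0,0,0],[0,0,0],[0,0,0]], gripper=[-0.3,-0.3,-0.3,-0.2,0,0.3,0.6,0.6])

```text
time: 13.32
tcp_pos: [0.5032, -0.048, 0.3859]
orientation: [0.004, 0.814, 0.581, 0.003]
contact_force: [-0.3, 0.3, 0.7]
opening: 0.0683
grip_force: 0.0
```

Run:
```python
from h import *
c=bot.get_calibration("wrist");p,R,s=pose();print(s["q"].round(2))
f=bot.grab_frame("wrist"); m=grey(f,150)
n,l,st,cen=cv2.connectedComponentsWithStats(m)
for i in range(1,n):
    if st[i,4]>300: print(st[i],ray(c,*cen[i],.098).round(4))
cv2.imwrite("pics/w7.png",f[:,:,::-1])
togo([.496,.2035,.38],71)
```

```text
[-0.33 -0.07  1.68  0.    1.53 -0.  ]
[  231    12   329   153 19895] [0.6294 0.0182 0.098 ]
[ 367   96  101   75 6493] [ 0.6448 -0.0501  0.098 ]
[273 168  12  29 339] [ 0.502  -0.0508  0.098 ]
psi 71.0 tilt 0.28 turn z 0.0 shift now-axes [23.55 -8.77  0.25] new-axes [23.55 -8.79  0.3 ] tcp [ 0.5024 -0.0478  0.383 ]
```

View pics/w7.png

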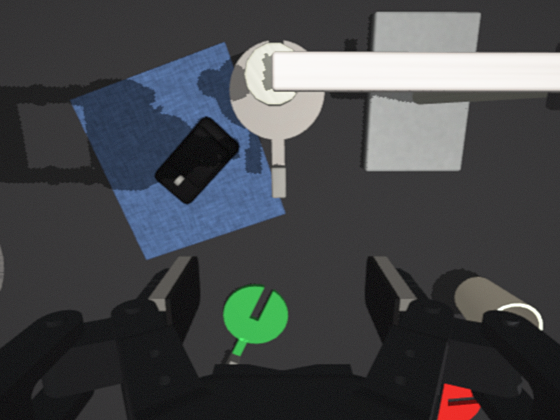

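The large disc lies on the pan, centred under the load cell with its block at (278,182). Next is the small disc.

>>> play_rows(xyz=[[1,-2.9,0],[3,-2.9,0],[4,-2.9,0],[4,0,0],[4,0,0],[4,0,0],[3.5,0,0]], rotation=[[0,0,0],[0,0,0],[0,0,0],[0,0,0],[0,0,0],[0,0,0],[0,0,0]], gripper=[0.6,0.6,0.6,0.6,0.6,0.6,0.6])

```text
time: 14.25
tcp_pos: [0.4955, 0.2043, 0.3787]
orientation: [-0.001, 0.814, 0.581, -0.001]
contact_force: [-0.2, 0.4, -0.3]
opening: 0.0683
grip_force: 0.0
```

>>> play_rows(xyz=[[0,0,0],[0,0,0],[0,0,0],[0,0,0],[0,0,0],[0,0,0]], rotation=[[0,0,-10.1],[0,0,-10.1],[0,0,-10.1],[0,0,-10.1],[0,0,-10.1],[0,0,-10.1]], gripper=[0.6,0.6,0.6,0.6,0.6,0.6])

```text
time: 15.0
tcp_pos: [0.4953, 0.2028, 0.3786]
orientation: [-0.001, 0.407, 0.913, -0.001]
contact_force: [0.3, -0.2, -0.5]
opening: 0.0684
grip_force: 0.0
```

>>> play_rows(xyz=[[0,0,1],[0,0,2.5],[0,0,2.5],[0,0,2.5],[0,0,2.5],[0,0,1.5],[0,0,0]], rotation=[[0,0,-10.1],[0,0,-10.1],[0,0,-10.1],[0,0,-10.1],[0,0,-10.1],[0,0,-10.1],[0,0,0]], gripper=[0.6,0.6,0.6,0.6,0.6,0.6,0.6])

```text
time: 15.88
tcp_pos: [0.4943, 0.2027, 0.2527]
orientation: [-0.003, -0.106, 0.994, -0.0]
contact_force: [-0.8, -0.6, 0.6]
opening: 0.0682
grip_force: 0.0
```

Run:
```python
from h import *
c=bot.get_calibration("wrist");p,R,s=pose();print(s["q"].round(2))
f=bot.grab_frame("wrist"); cv2.imwrite("pics/w8.png",f[:,:,::-1])
for n,X in(("grip",(.4936,.2019,.026)),("disc",(.5751,.2191,.008))): print(n,proj(c,X))
m=grey(f,150); n,l,st,cen=cv2.connectedComponentsWithStats(m)
for i in range(1,n):
    if st[i,4]>50: print(st[i],cen[i].round(1))
togo([.496,.2035,.38],192)
```

```text
[ 0.16  0.1   1.76  0.    1.28 -1.62]
grip [281.24500394 192.08734367]
disc [280.94961365 273.32823001]
[   0  144   34   70 1728] [ 13.3 175.3]
[  21  152   66   87 2914] [ 57.2 203.7]
[ 246  174   72  133 4311] [281.8 256.3]
[  0 223  16  33 270] [  4.9 235.8]
[   0  233   77  101 2827] [ 29.6 279.1]
[ 43 299  62  24 514] [ 74.1 310.1]
[150 298  16  13 118] [159.5 303. ]
[400 298  14  13 116] [404.6 303.1]
[ 32 379  11  16  94] [ 37.6 386.9]
psi -167.9 tilt 0.17 turn z 0.1 shift now-axes [ -0.07   0.05 -12.58] new-axes [ -0.11   0.05 -12.58] tcp [0.4951 0.2028 0.2542]
```

Run:
```python
from h import *
c=bot.get_calibration("wrist");p,R,s=pose()
f=cv2.imread("pics/w8.png")[:,:,::-1].copy(); m=grey(f,150); n,l,st,cen=cv2.connectedComponentsWithStats(m)
i=l[256,282] or l[200,282]; k=(l==i)
for v in range(170,309,5):
    u=np.where(k[v])[0]
    if u.size: print(v,u.min(),u.max(),u.size,f[v,282])
# disc rim circle from left/right rim points
w=[(np.where(k[v])[0].min(),v) for v in range(240,300,4)]+[(np.where(k[v])[0].max(),v) for v in range(240,300,4)]
X=np.array([ray(c,u+(.5 if j>=15 else -.5),v,.008)[:2] for j,(u,v) in enumerate(w)])
a=np.linalg.lstsq(np.c_[2*X,np.ones(len(X))],(X**2).sum(1),rcond=None)[0]; print("disc",a[:2],np.sqrt(a[2]+a[:2]@a[:2]))
```

```text
175 276 290 15 [221 217 207]
180 275 291 17 [247 246 241]
185 275 291 17 [246 245 241]
190 275 291 17 [246 245 240]
195 275 291 17 [246 245 240]
200 275 290 16 [246 245 240]
205 275 290 16 [245 244 239]
210 276 289 14 [253 252 249]
215 276 289 14 [252 250 247]
220 276 289 14 [252 250 247]
225 276 289 14 [252 250 247]
230 276 289 14 [252 250 247]
235 276 289 14 [252 250 247]
240 275 289 15 [252 250 247]
245 264 299 36 [252 251 248]
250 257 306 50 [251 250 246]
255 252 311 60 [251 249 246]
260 249 314 66 [251 249 245]
265 247 316 70 [251 250 246]
270 246 317 58 [89 86 89]
275 246 317 58 [91 89 92]
280 246 317 58 [91 91 93]
285 248 315 55 [93 92 94]
290 250 313 51 [94 93 95]
295 254 309 43 [94 93 95]
300 259 304 33 [94 91 94]
305 268 295 15 [93 92 93]
disc [0.57860354 0.22017862] 0.03506290346816394
```

Run:
```python
from h import *
c=bot.get_calibration("wrist")
A=np.array([.5786,.2202]);B=ray(c,283,192.5,.026)[:2];e=A-B;y=np.arctan2(e[1],e[0]);print(B,np.degrees(y),np.hypot(*e))
G=A-.085*np.array([np.cos(y),np.sin(y)]);G=(G+B)/2
togo([*G,.080],np.degrees(y)+180)
```

```text
[0.49535349 0.20374609] 11.18056208195459 0.08485700860053777
psi -167.9 tilt 0.17 turn z 0.9 shift now-axes [-0.09  0.08 17.42] new-axes [-0.04  0.09 17.42] tcp [0.4951 0.2028 0.2542]
```

>>> play_rows(xyz=[[0,0.1,3],[0,0,4],[0,0,4],[0,0,3],[0,0,2],[0,0,1.2]], rotation=[[0,0,0.8],[0,0,0],[0,0,0],[0,0,0],[0,0,0],[0,0,0]], gripper=[0.4,0.2,0,0,0,0], grip_force=60)

```text
time: 16.68
tcp_pos: [0.4957, 0.2039, 0.083]
orientation: [-0.0, -0.099, 0.995, 0.0]
contact_force: [1.0, 0.2, -0.3]
opening: 0.0426
grip_force: 0.0
```

>>> play_rows(xyz=[[0,0,0],[0,0,0],[0,0,0],[0,0,0],[0,0,0],[0,0,0]], rotation=[[0,0,0],[0,0,0],[0,0,0],[0,0,0],[0,0,0],[0,0,0]], gripper=[0,-0.4,-0.8,-1,-1,-1], grip_force=110)

```text
time: 17.42
tcp_pos: [0.4967, 0.2041, 0.085]
orientation: [0.001, -0.1, 0.995, 0.0]
contact_force: [-1.5, -1.1, 6.2]
opening: 0.0107
grip_force: 108.9
```

>>> play_rows(xyz=[[0,0,-0.5],[0,0,-1],[0,0,-2],[0,0,-2.5],[0,0,-2.5],[0,0,-2.5],[0,0,-1.5],[0,0,-0.5],[0,0,0],[0,0,0]], rotation=[[0,0,0],[0,0,0],[0,0,0],[0,0,0],[0,0,0],[0,0,0],[0,0,0],[0,0,0],[0,0,0],[0,0,0]], gripper=[-1,-1,-1,-1,-1,-1,-1,-1,-1,-1])

```text
time: 18.68
tcp_pos: [0.4951, 0.2038, 0.2123]
orientation: [-0.001, -0.1, 0.995, -0.0]
contact_force: [-0.4, 0.1, -3.1]
opening: 0.0108
grip_force: 108.0
```

```bash
cat >> h.py <<'E'
def slot(f,c,p,R,dz=.072,thr=150):
    "rows: outer left/right and gaps of the held disc, in tool mm at the disc's top plane"
    m=grey(f,thr)
    for v in range(5,245,10):
        u=np.where(m[v,150:420])[0]+150
        if u.size<5: print(v,"-"); continue
        g=np.where(np.diff(u)>3)[0]; L=lambda x:(R.T@(ray(c,x,v,p[2]-dz)-p)*1000)[:2].round(1)
        print(v,L(u[0]-.5)[0],"y:",L(u[0]-.5)[1],[(L(u[j]+.5)[1],L(u[j+1]-.5)[1]) for j in g],L(u[-1]+.5)[1])
E
python3 - <<'E'
from h import *
f=bot.grab_frame("wrist");c=bot.get_calibration("wrist"); cv2.imwrite("pics/w9.png",f[:,:,::-1])
p,R,s=pose();print(p,s["wrist_torque"],s["contact_force"],s["opening"]);slot(f,c,p,R)
E
```

```text
[0.49509516 0.20379379 0.21227087] [-0.01220194  0.13888942  0.07240265] [-0.38936539 -0.15046358 -0.91564308] 0.010921795719964683
5 -
15 -
25 95.7 y: -43.1 [(np.float64(-42.7), np.float64(-40.9)), (np.float64(-38.4), np.float64(-36.9))] -36.2
35 -
45 -
55 -
65 82.1 y: -48.3 [(np.float64(-47.6), np.float64(-43.1))] -41.6
75 -
85 75.0 y: -42.6 [] -40.7
95 -
105 -
115 64.0 y: -50.4 [(np.float64(-49.6), np.float64(-48.1))] -46.2
125 -
135 56.4 y: -46.4 [] -42.9
145 -
155 -
165 -
175 -
185 -
195 -
205 -
215 -
225 19.5 y: -5.2 [] 5.7
235 15.1 y: -5.7 [] 5.7
```

>>> play_rows(xyz=[[0,0,0],[0,0,0],[0,0,0],[0,0,0],[0,0,0],[0,0,0]], rotation=[[0,0,6],[0,0,10.4],[0,0,10.4],[0,0,10.4],[0,0,10.4],[0,0,10.4]], gripper=[-1,-1,-1,-1,-1,-1])

```text
time: 19.48
tcp_pos: [0.4953, 0.2039, 0.2126]
orientation: [-0.001, 0.398, 0.917, -0.0]
contact_force: [0.1, -0.0, -1.1]
opening: 0.0109
grip_force: 108.0
```

>>> play_rows(xyz=[[0,0,0],[0,0,0],[0,0,0],[0,0,0],[0,0,0],[0,0,0],[0,0,0],[0,0,0]], rotation=[[0,0,10.4],[0,0,10.4],[0,0,10.4],[0,0,10.4],[0,0,10.4],[0,0,6],[0,0,4.3],[0,0,0]], gripper=[-1,-1,-1,-1,-1,-1,-1,-1])

```text
time: 20.48
tcp_pos: [0.4955, 0.2039, 0.2128]
orientation: [-0.0, 0.813, 0.582, -0.0]
contact_force: [-0.4, -1.4, -1.7]
opening: 0.011
grip_force: 108.0
```

```bash
cat >> h.py <<'E'
a=np.radians(71.05); TX=np.array([np.cos(a),np.sin(a)]);TY=np.array([np.sin(a),-np.cos(a)])
PAN=np.array([.52837,.03383]); TI=np.array([.49472,-.06829])
ROD=(PAN@TX)*TX+(TI@TY)*TY
E
python3 - <<'E'
from h import *
print("rod",ROD,(PAN-ROD)*1000)
T=ROD+.138*TX; togo([*T,.197],71.05)
print(pose()[2]["q"].round(2))
E
```

```text
rod [0.52963406 0.03339598] [-1.26406259  0.43401814]
psi 71.2 tilt 0.05 turn z 0.1 shift now-axes [-1.23  8.76  1.57] new-axes [-1.21  8.77  1.58] tcp [0.4955 0.2039 0.2128]
[0.16 0.15 1.8  0.   1.2  0.49]
```

>>> play_rows(xyz=[[0,1.5,0],[0,2,0],[0,2.5,0],[0,1.8,0],[-0.4,0.8,0.4],[-0.5,0.15,0.6],[-0.3,0,0.5],[0,0,0],[0,0,0]], rotation=[[0,0,0],[0,0,0],[0,0,0],[0,0,0],[0,0,0],[0,0,0],[0,0,0],[0,0,0],[0,0,0]], gripper=[-1,-1,-1,-1,-1,-1,-1,-1,-1])

```text
time: 21.6
tcp_pos: [0.5744, 0.1645, 0.1985]
orientation: [0.0, 0.813, 0.582, 0.0]
contact_force: [0.1, -0.6, -2.2]
opening: 0.0111
grip_force: 108.0
```

Run:
```python
from h import *
T=ROD+.138*TX; togo([*T,.197],71.05)
f=bot.grab_frame("scene"); g=bot.grab_frame("top")
x=cv2.resize(f[140:240,290:390],None,fx=4,fy=4,interpolation=cv2.INTER_CUBIC);y=cv2.resize(g[160:260,170:270],None,fx=4,fy=4,interpolation=cv2.INTER_CUBIC)
cv2.imwrite("pics/s10.png",np.hstack([x,y])[:,:,::-1])
cs,ct=bot.get_calibration("scene"),bot.get_calibration("top")
p=pose()[0]; z=p[2]-.077; D=[*(p[:2]-.084*TX),z]
for n,X in(("disc",D),("rod at disc z",[*ROD,z]),("mouth",[*(p[:2]-.118*TX),z])):
    print(n,((proj(cs,X)-[290,140])*4).round(0),((proj(ct,X)-[170,160])*4).round(0)+[400,0])
```

```text
psi 71.2 tilt 0.01 turn z 0.1 shift now-axes [-0.05  0.02  0.15] new-axes [-0.05  0.02  0.15] tcp [0.5744 0.1645 0.1985]
disc [249. 220.] [567. 208.]
rod at disc z [155. 195.] [655. 238.]
mouth [190. 205.] [622. 227.]
```

View pics/s10.png

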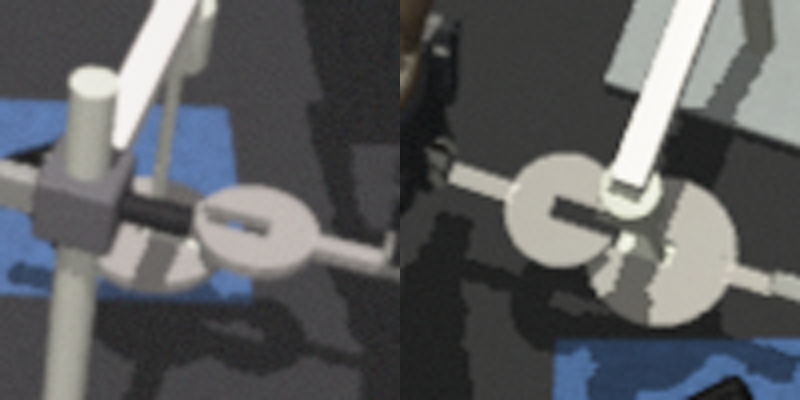

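Scene view: the small disc is level, centred near (258,227), with its slot axis pointing at the rod near (160,195). Top view: the slot runs from (555,206) to (612,223) and lines up with the rod. I'll insert slowly.

>>> play_rows(xyz=[[-0.5,0,0.1],[-0.7,0,0],[-0.7,0,0],[-0.7,0,0],[-0.6,0,0],[-0.4,0,0],[0,0,0]], rotation=[[0,0,0],[0,0,0],[0,0,0],[0,0,0],[0,0,0],[0,0,0],[0,0,0]], gripper=[-1,-1,-1,-1,-1,-1,-1])

```text
time: 22.58
tcp_pos: [0.5629, 0.13, 0.1974]
orientation: [-0.0, 0.814, 0.582, 0.0]
contact_force: [1.1, 0.1, -1.7]
opening: 0.0109
grip_force: 108.0
```

Run:
```python
from h import *
togo([*(ROD+.083*TX),.185],71.05); s=pose()[2]; print(s["contact_force"],s["wrist_torque"])
```

```text
psi 71.1 tilt 0.00 turn z 0.1 shift now-axes [-1.92 -0.02  1.24] new-axes [-1.92 -0.01  1.24] tcp [0.5629 0.13   0.1974]
[ 1.1026967   0.06402789 -1.67698123] [ 0.15006551 -0.00557332 -0.01212059]
```

No lateral force, so the rod is in the slot.

>>> play_rows(xyz=[[-0.5,0,0],[-0.6,0,0],[-0.5,0,0],[-0.3,0,0],[0,0,0.3],[0,0,0.3],[0,0,0.2],[0,0,0.1],[0,0,0]], rotation=[[0,0,0],[0,0,0],[0,0,0],[0,0,0],[0,0,0],[0,0,0],[0,0,0],[0,0,0],[0,0,0]], gripper=[-1,-1,-1,-1,-1,-1,-1,-1,-1])

```text
time: 23.7
tcp_pos: [0.5568, 0.1123, 0.1883]
orientation: [-0.0, 0.813, 0.582, -0.0]
contact_force: [-0.1, 0.4, -0.5]
opening: 0.0105
grip_force: 108.0
```

>>> play_rows(xyz=[[0,0,0.1],[0,0,0.1],[0,0,0]], rotation=[[0,0,0],[0,0,0],[0,0,0]], gripper=[-1,-1,-1])

```text
time: 24.08
tcp_pos: [0.5568, 0.1122, 0.1863]
orientation: [-0.0, 0.813, 0.582, -0.0]
contact_force: [-0.1, -0.4, -1.3]
opening: 0.0113
grip_force: 108.0
```

Run:
```python
from h import *
togo([*(ROD+.083*TX),.183],71.05); s=pose()[2]; print(s["contact_force"],s["wrist_torque"])
```

```text
psi 71.1 tilt 0.01 turn z 0.1 shift now-axes [-0.04 -0.01  0.33] new-axes [-0.04 -0.01  0.33] tcp [0.5568 0.1122 0.1863]
[-0.05349227 -0.44588576 -1.32002377] [ 0.11085733 -0.04120702  0.01533997]
```

>>> play_rows(xyz=[[0,0,0.1],[0,0,0.1],[0,0,0]], rotation=[[0,0,0],[0,0,0],[0,0,0]], gripper=[-1,-1,-1])

```text
time: 24.45
tcp_pos: [0.5567, 0.1122, 0.1842]
orientation: [-0.0, 0.813, 0.582, -0.0]
contact_force: [0.5, -0.4, -1.9]
opening: 0.0107
grip_force: 108.0
```

>>> play_rows(xyz=[[0,0,0.08],[0,0,0]], rotation=[[0,0,0],[0,0,0]], gripper=[-1,-1])

```text
time: 24.7
tcp_pos: [0.5569, 0.1122, 0.1836]
orientation: [0.0, 0.813, 0.582, 0.0]
contact_force: [-0.1, -0.2, -1.2]
opening: 0.0109
grip_force: 108.0
```

>>> play_rows(xyz=[[0,0,0.07],[0,0,0]], rotation=[[0,0,0],[0,0,0]], gripper=[-1,-1])

```text
time: 24.95
tcp_pos: [0.557, 0.1123, 0.1831]
orientation: [0.0, 0.813, 0.582, 0.0]
contact_force: [-0.5, 0.1, -0.5]
opening: 0.0109
grip_force: 108.2
```

>>> play_rows(xyz=[[0,0,0.07],[0,0,0]], rotation=[[0,0,0],[0,0,0]], gripper=[-1,-1])

```text
time: 25.2
tcp_pos: [0.5571, 0.1123, 0.1828]
orientation: [0.0, 0.813, 0.582, 0.0]
contact_force: [-1.3, 1.4, 3.9]
opening: 0.0109
grip_force: 108.7
```

>>> play_rows(xyz=[[0,0,0],[0,0,0],[0,0,0],[0,0,0],[0,0,0],[0,0,0]], rotation=[[0,0,0],[0,0,0],[0,0,0],[0,0,0],[0,0,0],[0,0,0]], gripper=[-0.7,-0.6,-0.5,-0.4,-0.3,-0.3], grip_force=20)

```text
time: 25.95
tcp_pos: [0.5568, 0.1122, 0.1822]
orientation: [-0.0, 0.813, 0.582, -0.0]
contact_force: [0.0, -0.4, 0.5]
opening: 0.0301
grip_force: 0.0
```

>>> play_rows(xyz=[[0,0,-0.5],[0,0,-1],[0,0,-2],[0,0,-4],[0,0,-4.5],[0,0,-4.5],[0,0,-4],[0,0,0]], rotation=[[0,0,0],[0,0,0],[0,0,0],[0,0,0],[0,0,0],[0,0,0],[0,0,0],[0,0,0]], gripper=[-0.3,-0.3,-0.3,-0.3,-0.3,-0.3,-0.3,-0.3])

```text
time: 26.95
tcp_pos: [0.5581, 0.1123, 0.3927]
orientation: [0.003, 0.813, 0.582, 0.004]
contact_force: [-0.2, 0.5, 0.2]
opening: 0.0302
grip_force: 0.0
```

>>> play_rows(xyz=[[3,0,0],[5,0,0],[5,0,0],[3,0,0],[0,0,0],[0,0,0]], rotation=[[0,0,0],[0,0,0],[0,0,0],[0,0,0],[0,0,0],[0,0,0]], gripper=[-0.3,-0.3,-0.3,-0.3,-0.3,-0.3])

```text
time: 27.7
tcp_pos: [0.6083, 0.2631, 0.3867]
orientation: [-0.0, 0.813, 0.582, -0.001]
contact_force: [-0.4, -0.4, 0.5]
opening: 0.03
grip_force: 0.0
```

Run:
```python
from h import *
g=bot.grab_frame("top");ct=bot.get_calibration("top");f=bot.grab_frame("scene");cs=bot.get_calibration("scene")
cv2.imwrite("pics/t11.png",g[:,:,::-1]);cv2.imwrite("pics/s11.png",f[:,:,::-1])
for n,X in(("large grip",[*(ROD-.085*TX),.116]),("small grip",[*(ROD+.085*TX),.124]),("small edge",[*(ROD+.034*TX),.106]),("rod",[*ROD,.106])): print(n,proj(ct,X).round(1),proj(cs,X).round(1))
x0,y0,w=190,195,95
m=cv2.cvtColor(g,cv2.COLOR_RGB2GRAY)[198:246,192:282]
for r in m[::2]: print(''.join('%x'%(v>>4) for v in r))
```

```text
large grip [268.2 231.5] [293.3 181.5]
small grip [199.5 207.7] [365.7 197.8]
small edge [220.9 216.3] [342.3 197.8]
rod [234.4 220.8] [327.9 193.9]
33333333333333333333333333333333aefffffffd74222222222222222333333333333333322222335789abbb
3333333333333333333333333333334aefffffffea443222222222222223333333333333333333332222223357
333333333333333333333333333348cfffffffffb6532222222222222233333333333333333333333333332222
36aa8764433333333333333333349ddceffffffc8dc64443332221222333333333333333333333333333333333
59baabbbba876433333333333337deb777679cb9dfd9666669b964223333333333333333333333333333333333
79aaaaababbba744333333333336cedaa988879defe96667accccca85333333333333333333333333333333333
3334579aabba748bb97654333334aeeeeeedbbdffe95567accccccccb843333333333333333333333333333333
33333333345548bbbbbbbbb97657abceeeeeeeeec755569ccccccccccca7333333333333333333333333333333
333333333333379abbbbbbbbbbbbcca67abbb975555569ccccccccccccca733333333333333333333333333333
333333333333333334479abbbbbcddcb8655555555569ccccccccccccccca73333333333333333333333333333
333333333333333333333334479cedcbbcb866555
[... 532 characters left out ...]
bba8766666667acccccccccca8acccccdcbbccccccca9bbbbbbba8764333333
3322222222222222222222222259bb86566666669bccccccb969cccccca7333457abbbaaabbbbbbbbbb7333333
333333222222233222222221122466666665556669baa988acccccccb95333333333333334689abbbb84333333
3333333333333333332222222222235666666666788accccccccccb95233333333333333333334345753333333
33333333333333333333333322222222456666669cccccccccbb95222233333333333333333333333333333333
33333333333333333333333222222222222345559bbbbbaa875222222233333333333333333333333333333333
343333333333333333333333222222222222222222222222222221222223333333333333333333333333333333
333333333333333334444444322222222222222222222222222222222222233333444445444444445555445555
```

Run:
```python
from station import bot
print(bot.close_job())
```

```text
the job is handed in; nothing more can be done
None
```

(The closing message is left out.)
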